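# Shade a petri dish and click the filter slide home

## Robot

A 6-joint arm with a two-finger parallel gripper is mounted at the origin on the work surface. World frame = base frame: x ahead of the robot, y to its left, z up, the work surface at z = 0. Lengths are in m, angles in rad, forces in N, time in s.
With the tool pointing down it reaches from about 0.275 to 1 m from the base axis. Payload 8.4 kg.
Tool frame: the origin (TCP) lies on the centre line of the jaws, within the pads' length; the fingertips stand 17 mm ahead of it and the grasp point (between the pads) lies 2 mm behind it (bot.tcp_to_tips is the z of the fingertips in the tool frame, in m); z points along the fingers, y is the line along which they close (so a half turn about z gives the same grasp; the last joint's range is limited). The gripper opens to 85 mm and grips with 20 to 120 N. Pads are 22 mm wide; open, the fingers measure 114 mm over their backs; the gripper's body (76 mm by 85 mm) begins 54 mm behind the grasp point. The pads swing forward as they close: fully open they stand 13 mm farther back than shut.
Start: joints at [1.105, 0.353, 1.633, -0, 1.155, -0.002], TCP at [0.28, 0.559, 0.248] pointing down, gripper open.
Joint ranges: [-2.63, 2.63], [-0.92, 2.1], [0.06, 2.66], [-1.3, 4.44], [0, 2.69], [-3.02, 3.02]. Speed limits (rad/s): [2.22, 2.22, 2.79, 3.14, 3.14, 3.14].

## Interface

Orientations are given as a unit quaternion [x, y, z, w].
In Python, from workcell import bot, hand, kinematics, get_obs, vision, hand_in gives the robot as it stands. The module is installed in compiled form; this text tells all that it offers. Calls block until the motion is done:
- bot.reach(position, orientation): joint-space move of the TCP to a pose.
- bot.servo_line(position, ori=None, velocity=0.15): straight line of the TCP; ori=None keeps the orientation; velocity is the mean speed in m/s.
- bot.goto_joints(angles): joint-space move.
- hand.move_gripper(opening, strength=None): finger opening in m; strength is the grip in N (None keeps the last); returns when the fingers have stopped.
- bot.dwell(seconds).
- kinematics.solve_ik(position, orientation): joint angles nearest the present ones, or None.
- get_obs(): the state.
- vision.read_camera(name): name is "side" or "top"; returns a dict with "frame" (400x640x3 uint8, red, green, blue), "intrinsics" (3x3 intrinsics, pixels), "view" (4x4, takes a point from world to camera coordinates). Camera axes: x right, y down, z forward; pixel columns grow to the right and rows downward; lengths in m; the calibration is good to about 2 mm. A picture is of the moment at which its call begins. There is no depth.
A pose or a line that the arm cannot do raises bot.IKError and nothing moves.
- hand_in(): hands the job in; it is judged then, once.
The state is a dict: "time_s": time; "joint_pos": joint angles; "joint_vel": joint speeds; "joint_efforts": joint torques, N m; "position": TCP position; "orientation": TCP orientation; "wrist_force": force on the tool from outside, world axes, zero at the start; "ft_torque": the same for the moment, N m; "gripper_width": finger opening in m; "grip_force": force on a finger pad.
Only numpy, scipy, OpenCV 4.12 (cv2) and the standard library are available. Lean on these libraries where they do the work, as an engineer would, in place of code of your own. Each camera call takes 0.05 s, during which the arm holds its last target. There are 200 camera calls.

## Task

The dish on the light stage is about to be photographed in filtered light: first stand the three hinged black shade leaves fully upright round it, so that with the back wall they make an open box. Then take the knob of the filter slide behind the stage and push the slide in until you feel its click stop drop into the notch, without running on to the far stop, and finish still gripping the knob, holding the slide in the notch while the picture is taken. Leave the dish and everything else on the bench where they are.

Things in the scene. Friction and masses are not known exactly. Their poses are not given: they have to be found in the camera images.
- station: Light stage (fixed): cream base plate 300 x 190 x 20 mm (x -80 to +220, y -95 to +95) with a square pedestal, 92 x 92 mm, whose top is 60 mm above the bench. Origin at bench height under the pedestal's centre, z up, +x to the back (away from the robot), +y left. A fixed black wall, 108 mm high, stands at the pedestal's back edge (x 44 to 48 mm); three hinged leaves on its other sides.
- leaf_front (a joint): Shade leaf on the side nearest the robot (station -x). Joint 0 = lying out flat, grows as the free edge swings up and inward, 1.57 = upright against its stop; starts at 0.1 to 0.6. Friction hinge (0.035 N m): stays where it is left. Black plate, 48 mm from hinge to free edge, 84 mm along the hinge, 3 mm thick, with a grip at the middle of the free edge.
- leaf_front_grip (a point): Centre of this leaf's grip: a bright steel cross-roll, 9 mm diameter, 16 mm long, parallel to the hinge, on a 6 mm wide stem; 71 mm from the hinge line, 23 mm beyond the leaf's free edge. y axis: along the roll and the hinge; x axis: from the free edge to the hinge; z: the leaf's normal (up when flat).
- leaf_front_hinge (a point): Middle of this leaf's hinge axis, 60.5 mm above the bench. Axes as the leaf's grip.
- leaf_right (a joint): Shade leaf on the right-hand side (station -y). Joint 0 = lying out flat, grows as the free edge swings up and inward, 1.57 = upright against its stop; starts at 0.1 to 0.6. Friction hinge (0.035 N m): stays where it is left. Black plate, 48 mm from hinge to free edge, 84 mm along the hinge, 3 mm thick, with a grip at the middle of the free edge.
- leaf_right_grip (a point): Centre of this leaf's grip: a bright steel cross-roll, 9 mm diameter, 16 mm long, parallel to the hinge, on a 6 mm wide stem; 71 mm from the hinge line, 23 mm beyond the leaf's free edge. y axis: along the roll and the hinge; x axis: from the free edge to the hinge; z: the leaf's normal (up when flat).
- leaf_right_hinge (a point): Middle of this leaf's hinge axis, 60.5 mm above the bench. Axes as the leaf's grip.
- leaf_left (a joint): Shade leaf on the left-hand side (station +y). Joint 0 = lying out flat, grows as the free edge swings up and inward, 1.57 = upright against its stop; starts at 0.1 to 0.6. Friction hinge (0.035 N m): stays where it is left. Black plate, 48 mm from hinge to free edge, 84 mm along the hinge, 3 mm thick, with a grip at the middle of the free edge.
- leaf_left_grip (a point): Centre of this leaf's grip: a bright steel cross-roll, 9 mm diameter, 16 mm long, parallel to the hinge, on a 6 mm wide stem; 71 mm from the hinge line, 23 mm beyond the leaf's free edge. y axis: along the roll and the hinge; x axis: from the free edge to the hinge; z: the leaf's normal (up when flat).
- leaf_left_hinge (a point): Middle of this leaf's hinge axis, 60.5 mm above the bench. Axes as the leaf's grip.
- slot (a point): Middle of the filter slot's top, 112 mm above the bench: two dark upright cheeks behind the back wall (station x 66 to 92 mm, y -50 to +50) between which the slide runs. The click stop's bracket and barrel (14 mm diameter, up to 142 mm high) sit on it. Axes as the station's.
- lamp (a point): Middle of the top of the finned lamp house behind the slot: station x 110 to 195 mm, y -49 to +49, 130 mm high.
- slide (a joint): Travel of the filter slide (m): 0 = fully out to the right, grows as it is pushed in to the left (station +y); 0.075 = far stop. Starts at 0 to 0.018. Its one notch lies between 0.037 and 0.053, depending on how the click stop is set that day. Drag about 1 N; the ball starts to drop about 6 mm before the notch's middle and draws the slide forward with up to 5 N; leaving the notch takes about 8 N.
- slide_knob (a point): Centre of the slide's knob: an upright knurled steel cylinder, 16 mm diameter, from 112 to 144 mm above the bench, on the right end of the slide (metal bar on edge, 8 mm thick, 66 to 106 mm above the bench, 230 mm long, running along station y at station x = 79 mm). 128 mm above the bench, at station y = -165 mm + travel; axes as the station's.
- click (a joint): Lift (m) of the click stop's sprung ball and of the thin brass pin on it that shows above the barrel: about 0.003 while the ball rides on the slide's top edge, about 0 when it has dropped into the notch (0.0015 is about 2 mm off the notch's middle). Moved only by the slide.
- dish: Closed clear petri dish with amber medium, 60 mm diameter, 15 mm high, loose on the middle of the stage. Origin at the centre of its underside. To be left where it stands.
- spare_dish: Bystander: spare clear petri dish, 60 mm diameter, 15 mm high, on the bench to the right of the stage. Origin at its underside. Leave alone.
- dish_stack: Bystander: stack of five clear petri dishes, 90 mm diameter, 80 mm high, to the right. Origin at its underside. Leave alone.
- coffee_can: Bystander: screw-capped metal coffee can, 62 mm diameter, 125 mm high, to the right. Origin at its underside. Leave alone.
- tube_jar: Bystander: clear jar with white lid, 84 mm diameter, 115 mm high, to the left. Origin at its underside. Leave alone.
- dropper: Bystander: glass dropper with a dark rubber bulb, 160 mm long, 18 mm high, lying on the bench to the left of the stage. Origin at its underside. Leave alone.
- tube_rack: Bystander: white rack of small tubes, 85 x 55 x 40 mm, to the left. Origin at its underside. Leave alone.
Not all that is in view belongs to the job. What is shaped like the dish but green or red is not meant.

How it is judged:
By the outcome, as a careful person would: the job done as asked, in the order asked, and still so for the second after the job is handed in, while the arm keeps its last pose, push and grip.
It also fails if it takes over 72 s, if anything falls off the work surface, if the arm or the gripper's body presses on something with over 40 N, if the wrist force passes 120 N, or if a joint passes its speed limit or range.

## Working session

There is one attempt and no reset: what is moved stays moved. The work goes in short steps, each a Python script; the robot and the scene stay as the last script left them, time stands still between calls to the robot, and variables do not carry over. Pictures are saved under pics/ and viewed, at most 10 in all, crops included, and the job is handed in when it is done.

```bash
mkdir -p pics
python3 - <<'E'
from workcell import bot,hand,get_obs,vision
import cv2,numpy as np
np.set_printoptions(precision=4,suppress=True)
for n in("top","side"):
    c=vision.read_camera(n); cv2.imwrite(f"pics/{n}0.png",c["frame"][...,::-1]); print(n,c["intrinsics"],c["view"])
o=get_obs();print(o["time_s"],o["position"],o["orientation"],o["gripper_width"],o["wrist_force"])
E
```

```text
top [[474.8879   0.     311.6241]
 [  0.     474.8879 202.727 ]
 [  0.       0.       1.    ]] [[-0.0022 -0.9999  0.0161  0.028 ]
 [-0.9988  0.0014 -0.0498  0.554 ]
 [ 0.0498 -0.0162 -0.9986  1.6101]
 [ 0.      0.      0.      1.    ]]
side [[455.5375   0.     319.8974]
 [  0.     455.5375 205.9529]
 [  0.       0.       1.    ]] [[ 0.9329 -0.36    0.0091 -0.4916]
 [-0.2328 -0.6222 -0.7475  0.2293]
 [ 0.2747  0.6952 -0.6642  1.1485]
 [ 0.      0.      0.      1.    ]]
0.1 [0.2794 0.5586 0.2476] [ 0.2298  0.9732 -0.0006 -0.0001] 0.0853946151406018 [ 1.0716  1.5566 -0.2097]
```

View pics/top0.png

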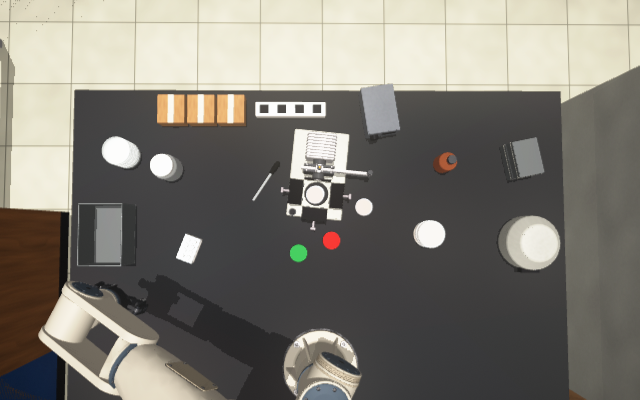

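View pics/side0.png

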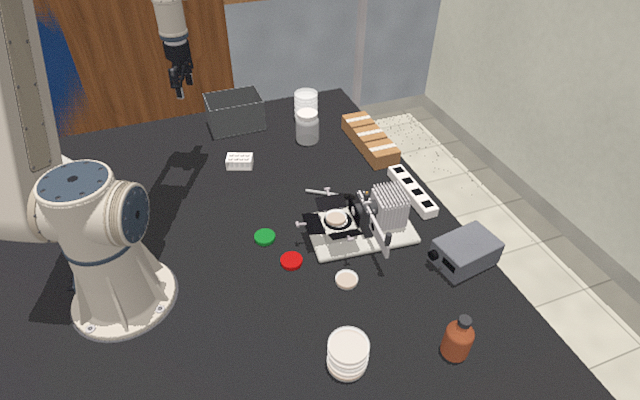

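The top view shows the stage at about (317,175). Dish-like things are the amber dish on the pedestal (316,194), green lid (298,253), red lid (331,240), spare dish (364,207) and stack (430,234). Grip candidates are front (313,227), right (348,197) and left (284,190), plus the knob at (369,174). The tubular dropper at (266,180) and the small black knob on the base plate at (292,212) aren't wanted. I'll check this in close crops.

Run:
```python
import cv2
a=cv2.imread("pics/top0.png")[120:240,265:385]; cv2.imwrite("pics/top0c.png",cv2.resize(a,None,fx=5,fy=5,interpolation=cv2.INTER_CUBIC))
a=cv2.imread("pics/side0.png")[165:270,285:435]; cv2.imwrite("pics/side0c.png",cv2.resize(a,None,fx=5,fy=5,interpolation=cv2.INTER_CUBIC))
```

```text
(no output)
```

View pics/top0c.png

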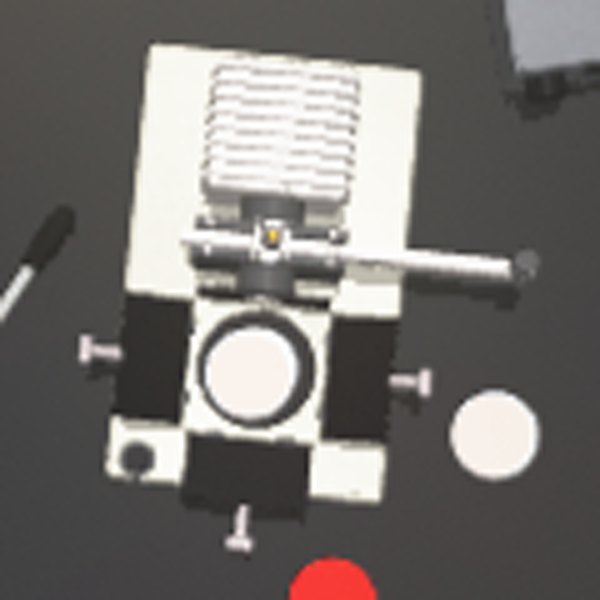

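View pics/side0c.png

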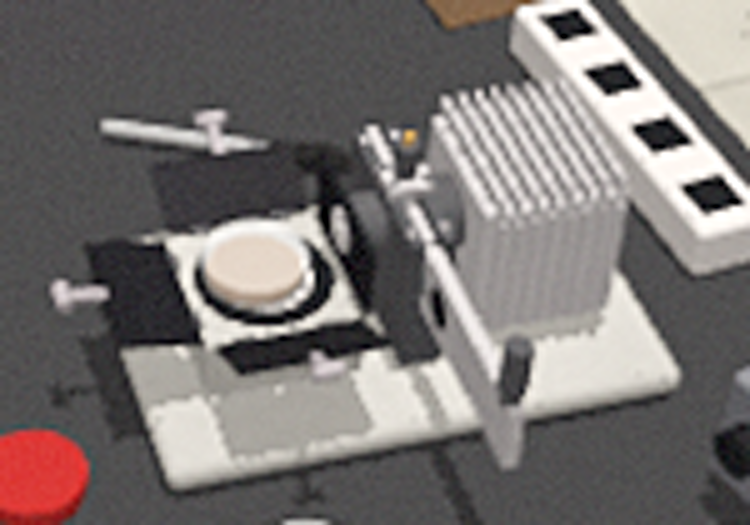

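The crops confirm the amber dish on the pedestal and three flat black leaves with steel T-grips. In the top crop these are left (86,348), right (426,382) and front (239,545). The upright knurled knob is at (526,262) top and (516,372) side, and the brass pin at (272,237).

```bash
cat > h.py <<'E'
import numpy as np,cv2
from scipy.spatial.transform import Rotation as R
from workcell import bot,hand,kinematics,get_obs,vision,hand_in
np.set_printoptions(precision=4,suppress=True)
K={'top':np.array([[474.8879,0,311.6241],[0,474.8879,202.727],[0,0,1]]),'side':np.array([[455.5375,0,319.8974],[0,455.5375,205.9529],[0,0,1]])}
def ray(cam,p,V):
    d=np.linalg.inv(K[cam])@[p[0],p[1],1]; Rm=V[:3,:3]
    d=Rm.T@d; return -Rm.T@V[:3,3], d/np.linalg.norm(d)
def plane(cam,p,z,V):
    c,d=ray(cam,p,V); return c+d*(z-c[2])/d[2]
def tri(pt,ps,VT,VS):
    a,d=ray('top',pt,VT); b,e=ray('side',ps,VS)
    s=np.linalg.lstsq(np.c_[d,-e],b-a,rcond=None)[0]
    A=a+s[0]*d;B=b+s[1]*e; return (A+B)/2,np.linalg.norm(A-B)
E
python3 - <<'E'
from h import *
VT=vision.read_camera('top')['view'];VS=vision.read_camera('side')['view']
T=lambda c:(np.array(c)+.5)/5-.5+[265,120]
S=lambda c:(np.array(c)+.5)/5-.5+[285,165]
g=cv2.cvtColor(cv2.imread('pics/top0.png'),cv2.COLOR_BGR2GRAY)
m=np.float32([T(c) for c in[(150,45),(422,72),(382,502),(106,475)]]).reshape(-1,1,2)
r=cv2.cornerSubPix(g,m.copy(),(3,3),(-1,-1),(3,50,.01)).reshape(-1,2)
print(m.reshape(-1,2),r)
W=np.array([plane('top',p,.02,VT) for p in r])[:,:2]
print(W,[np.linalg.norm(W[i]-W[i-1]) for i in range(4)])
L=np.array([[.22,.095],[.22,-.095],[-.08,-.095],[-.08,.095]])
Q=L-L.mean(0);P=W-W.mean(0)
yaw=np.arctan2((Q[:,0]*P[:,1]-Q[:,1]*P[:,0]).sum(),(Q*P).sum())
Rz=R.from_euler('z',yaw).as_matrix(); o=W.mean(0)-Rz[:2,:2]@L.mean(0)
print('yaw',yaw,'o',o,'res',W-(o+L@Rz[:2,:2].T))
o3=np.r_[o,0]
for n,t,s in[('front',(239,545),(62,293)),('right',(426,382),(323,363)),('left',(86,348),(211,117)),('knob',(526,262),(517,370)),('pin',(272,237),(409,137))]:
    p,e=tri(T(t),S(s),VT,VS); print(n,p,'gap',e,'station',Rz.T@(p-o3))
p=plane('top',T((527,260)),.144,VT);print('knob top plane',Rz.T@(p-o3))
p=plane('top',T((250,373)),.075,VT);print('dish',Rz.T@(p-o3))
E
```

```text
[[294.6 128.6]
 [349.  134. ]
 [341.  220. ]
 [285.8 214.6]] [[294.8123 128.5601]
 [348.4828 134.0089]
 [340.4184 219.8114]
 [287.6548 214.8278]]
[[ 0.8086  0.0842]
 [ 0.7899 -0.1   ]
 [ 0.4954 -0.0708]
 [ 0.5127  0.1087]] [np.float64(0.29688397344931006), np.float64(0.1851953597649389), np.float64(0.29593546417904737), np.float64(0.180257332768179)]
yaw -0.09288779241454001 o [0.582 0.012] res [[-0.0012 -0.002 ]
 [-0.0023  0.003 ]
 [ 0.0019  0.0044]
 [ 0.0016 -0.0054]]
front [0.4674 0.0252 0.0771] gap 0.0029158709885968217 station [-0.1153  0.0025  0.0771]
right [ 0.5708 -0.0952  0.1007] gap 0.0012911189841984868 station [-0.0012 -0.1078  0.1007]
left [0.5954 0.1252 0.0877] gap 0.0014955968753666018 station [0.0029 0.114  0.0877]
knob [ 0.6464 -0.1573  0.1278] gap 2.1454065080493893e-05 station [ 0.0799 -0.1626  0.1278]
pin [0.6614 0.0052 0.147 ] gap 0.0027090353587569792 station [0.0797 0.0005 0.147 ]
knob top plane [ 0.0792 -0.161   0.144 ]
dish [-0.0034  0.0058  0.075 ]
```

```bash
cat >> h.py <<'E'
YAW=-0.097; O=np.array([.582,.0125,0]); RZ=R.from_euler('z',YAW).as_matrix()
w=lambda p:O+RZ@np.asarray(p,float)
def down(a):                      # tool down, closing line at world angle a
    f=(a+np.pi/2)/2; return [np.cos(f),np.sin(f),0,0]
F=lambda:np.array(get_obs()['wrist_force'])
UP=.004                           # TCP above roll centre
def leaf(u,hinge,th0,lat,a):
    """u: outward unit (station xy), hinge: offset along u, lat: offset along hinge, a: closing angle"""
    u=np.r_[u,0.]; v=np.array([-u[1],u[0],0])
    P=lambda th,r=.071:w(u*(hinge+r*np.cos(th))+v*lat+[0,0,.0605+r*np.sin(th)+UP])
    q=down(a)
    bot.reach(P(th0)+[0,0,.07],q); hand.move_gripper(.04,20)
    bot.servo_line(P(th0),velocity=.12); f0=F()
    hand.move_gripper(0.0,25); print('width',get_obs()['gripper_width'],'f0',f0,'grip',F()-f0)
    for th in np.linspace(th0,1.52,8)[1:]:
        bot.servo_line(P(th),velocity=.1); print('%.2f'%th,RZ.T@(F()-f0))
    inn=-RZ@u; p=P(1.57)-inn*.003; 
    for k in range(12):
        p=p+inn*.001; bot.servo_line(p,velocity=.05); f=(F()-f0)@inn
        if f<-6: break
    print('stop at',k-2,'mm past',f,'width',get_obs()['gripper_width'])
    hand.move_gripper(.035); bot.servo_line(np.array(get_obs()['position'])+[0,0,.06],velocity=.15)
    print('t',get_obs()['time_s'])
E
python3 - <<'E'
from h import *
a=np.pi/2+YAW
print(kinematics.solve_ik([.467,.025,.15],down(a)),kinematics.solve_ik([.467,.025,.15],down(a-np.pi)))
j=kinematics.solve_ik([.467,.025,.15],down(a)); k=kinematics.solve_ik([.467,.025,.15],down(a-np.pi))
if j is None or (k is not None and abs(k[5])<abs(j[5])): a-=np.pi
leaf([-1,0],.0475,.236,-.001,a)
c=vision.read_camera('top')['frame'];cv2.imwrite('pics/t1.png',cv2.resize(c[120:240,265:385,::-1],None,fx=3,fy=3,interpolation=2))
c=vision.read_camera('side')['frame'];cv2.imwrite('pics/s1.png',cv2.resize(c[145:270,285:435,::-1],None,fx=5,fy=4,interpolation=2))
E
```

```text
[ 0.0503  0.2397  2.0518 -0.      0.8501 -1.4235] [ 0.0503  0.2397  2.0518 -0.      0.8501  1.7181]
width 0.01485246403238577 f0 [ 0.7148  1.0891 -0.5816] grip [-0.1759  4.2698  1.0807]
0.42 [-0.7477  4.4279 -0.5256]
0.60 [-2.1603  4.6735  1.1019]
0.79 [-3.9106  3.7803  2.1336]
0.97 [-4.5245  4.7494  4.2954]
1.15 [-5.2642  3.0547  6.9939]
1.34 [-5.416   3.3198  8.9929]
1.52 [-3.534   2.7171  9.2794]
stop at 9 mm past -2.323629104502741 width 0.014750523078159376
t 9.7083
```

View pics/s1.png

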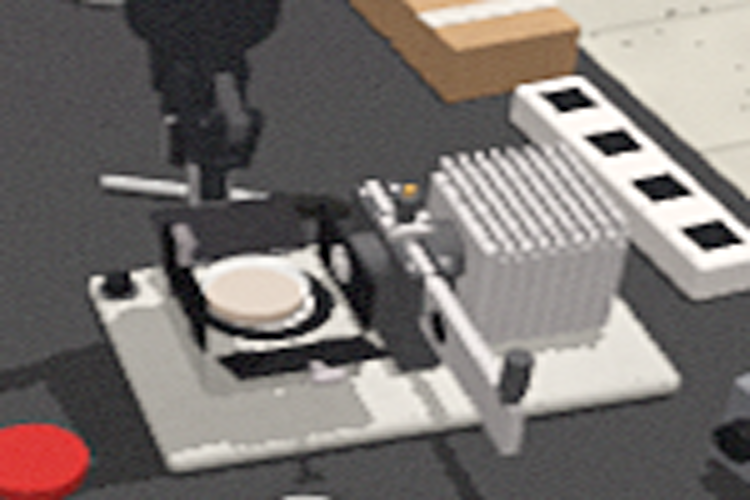

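The side view shows the front leaf standing about upright, with its roll near (183,240). The fingers are clear above it. I felt no hard stop, so I'll triangulate the roll.

View pics/t1.png

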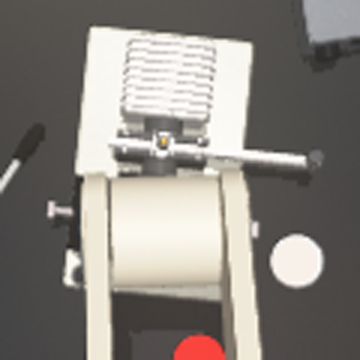

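Run:
```python
from h import *
VS=vision.read_camera('side')['view']
for c in[(183,240),(183,228),(183,250)]:
    px=((c[0]+.5)/5-.5+285,(c[1]+.5)/4-.5+145)
    o,d=ray('side',px,VS); o=RZ.T@(o-O);d=RZ.T@d
    print(c,o+d*(.001-o[1])/d[1])
print(RZ.T@(np.array(get_obs()['position'])-O))
```

```text
(183, 240) [-0.0459  0.001   0.1295]
(183, 228) [-0.046   0.001   0.1402]
(183, 250) [-0.0458  0.001   0.1205]
[-0.0396  0.0007  0.1941]
```

```bash
cat >> h.py <<'E'
def press(u,hinge,lat):
    """closed fingers press the roll inward from outside until the stop is felt"""
    u=np.r_[u,0.]; v=np.array([-u[1],u[0],0]); P=lambda d,z:w(u*(hinge+d)+v*lat+[0,0,z])
    bot.servo_line(P(.036,.19),velocity=.2); hand.move_gripper(0); bot.servo_line(P(.036,.141),velocity=.2)
    f0=F(); 
    for d in np.r_[.022,np.arange(.019,.005,-.001)]:
        bot.servo_line(P(d,.141),velocity=.06); f=(F()-f0)@(RZ@u); print('%.3f %.1f'%(d,f),end='; ')
        if f>6: break
    bot.servo_line(P(.036,.141),velocity=.15); bot.servo_line(P(.036,.2),velocity=.2)
    print('t',get_obs()['time_s'])
E
python3 - <<'E'
from h import *
press([-1,0],.0475,-.001)
leaf([0,-1],.0485,.60,0.0,YAW)
press([0,-1],.0485,0.0)
E
```

```text
0.022 0.5; 0.019 0.2; 0.018 0.2; 0.017 0.2; 0.016 -1.0; 0.015 0.5; 0.014 0.7; 0.013 -0.1; 0.012 1.4; 0.011 5.8; 0.010 8.7; t 14.7083
width 0.014989805661625168 f0 [ 0.2482 -0.2513  1.2351] grip [ 1.1373 -1.6363 -0.0264]
0.73 [-0.2374 -6.8251  1.7819]
0.86 [-0.1708 -7.3201  3.5277]
0.99 [ 0.4751 -7.3505  4.9989]
1.13 [-0.7744 -5.8712  4.931 ]
1.26 [-0.3399 -5.337   6.9285]
1.39 [-1.0111 -5.5089  9.4844]
1.52 [-1.483  -4.3285 12.1164]
stop at 9 mm past -1.9712217799698815 width 0.014428089509755214
t 23.1083
0.022 -0.8; 0.019 -0.3; 0.018 0.0; 0.017 -0.6; 0.016 -0.3; 0.015 -1.2; 0.014 -0.6; 0.013 -1.2; 0.012 0.3; 0.011 -0.2; 0.010 5.6; 0.009 8.5; t 28.2167
```

```bash
sed -i 's/range(12)/range(5)/' h.py
python3 - <<'E'
from h import *
leaf([0,1],.048,.393,0.0,YAW)
press([0,1],.048,0.0)
c=vision.read_camera('side')['frame'];cv2.imwrite('pics/s2.png',cv2.resize(c[145:270,285:435,::-1],None,fx=5,fy=4,interpolation=2))
E
```

```text
width 0.014531755809379491 f0 [ 0.1892 -0.1628 -0.6621] grip [3.7263 0.2907 0.9583]
0.55 [4.449  4.9968 2.3528]
0.72 [5.4765 4.161  2.7508]
0.88 [6.8101 4.3436 3.1391]
1.04 [4.9113 3.165  3.6877]
1.20 [5.5705 3.8003 4.5106]
1.36 [4.5071 3.0534 6.6975]
1.52 [2.8899 1.9092 9.2551]
stop at 2 mm past -1.9955347349643857 width 0.014727748282347183
t 34.5667
0.022 0.6; 0.019 1.1; 0.018 0.2; 0.017 1.5; 0.016 1.0; 0.015 0.3; 0.014 1.3; 0.013 5.8; 0.012 9.4; t 38.8667
```

View pics/s2.png

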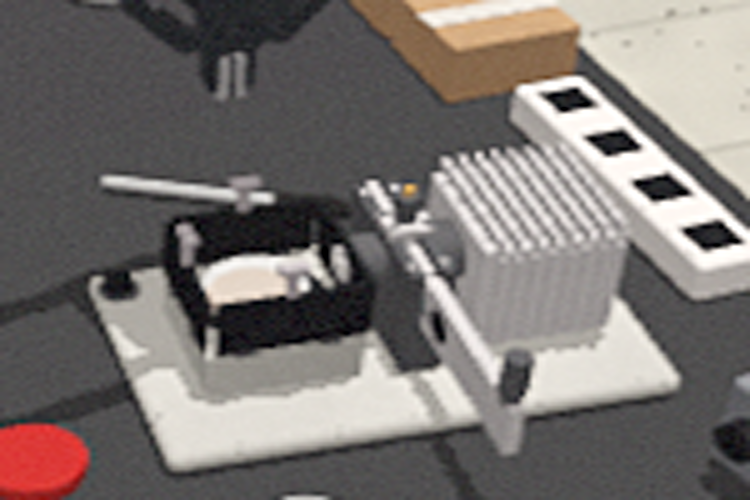

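The leaves form a closed open-top box with all three rolls upright, and the dish is inside at (255,285). Now the slide.

```bash
cat >> h.py <<'E'
def Fy(n=6):
    s=[]
    for _ in range(n): s.append(F()); bot.dwell(.012)
    return np.mean(s,0)@RZ[:,1]
E
python3 - <<'E'
from h import *
K0=np.array([.6464,-.1573,0]); Y=RZ[:,1]; q=down(np.pi/2+YAW)
j=[(kinematics.solve_ik(K0+[0,0,.22],down(a))) for a in(np.pi/2+YAW,YAW-np.pi/2)]; print(j)
if j[0] is None or (j[1] is not None and abs(j[1][5])<abs(j[0][5])): q=down(YAW-np.pi/2)
bot.reach(K0+[0,0,.22],q); hand.move_gripper(.05,40); bot.servo_line(K0+[0,0,.133],velocity=.15)
f0=Fy(); hand.move_gripper(0,40); o=get_obs(); print('w',o['gripper_width'],o['grip_force'],'f0',f0,'f',Fy(),o['time_s'])
p=np.array(o['position']); 
bot.servo_line(p+Y*.026,velocity=.06); base=[]; peak=-9
for d in np.arange(.027,.056,.001):
    bot.servo_line(p+Y*d,velocity=.05); f=Fy()-f0
    print('%.3f %.1f'%(d,f),end='; ')
    if d<.031: base.append(f); b=np.mean(base); continue
    peak=max(peak,f-b)
    if peak>2.5 and f-b<.4: break
o=get_obs();print('\nbase',b,'peak',peak,'st',RZ.T@(np.array(o['position'])-O),'w',o['gripper_width'],'t',o['time_s'])
c=vision.read_camera('side')['frame'];cv2.imwrite('pics/s3f.png',c[...,::-1]);cv2.imwrite('pics/s3.png',cv2.resize(c[145:270,285:435,::-1],None,fx=5,fy=4,interpolation=2))
E
```

```text
[array([-0.241 ,  0.4404,  1.5674, -0.    ,  1.1338, -1.7148]), array([-0.241 ,  0.4404,  1.5674, -0.    ,  1.1338,  1.4268])]
w 0.0145778497076401 38.98282527923584 f0 -0.1265263045120265 f 1.225569265218782 41.7167
0.027 -0.7; 0.028 -1.6; 0.029 -2.0; 0.030 -1.1; 0.031 -0.9; 0.032 -1.0; 0.033 -1.4; 0.034 -1.2; 0.035 -0.9; 0.036 -0.9; 0.037 -0.1; 0.038 0.9; 0.039 2.2; 0.040 3.5; 0.041 4.6; 0.042 5.1; 0.043 3.9; 0.044 -1.3; 
base -1.3222146454128318 peak 6.468860286524757 st [ 0.0811 -0.1192  0.134 ] w 0.014798818474174379 t 47.75
```

View pics/s3.png

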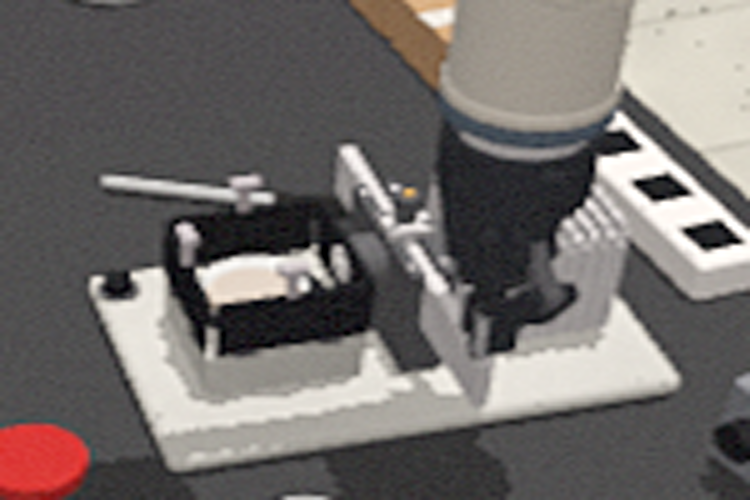

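The pull rose to +5 N and crossed zero 6–7 mm after it began, so the slide is in the notch at about 0.046 travel. The box and dish look unchanged, and the fingers hold the knob at (490,325). I'll check the brass pin's drop numerically and then hand in.

Run:
```python
from h import *
for n in('side0','s3f'):
    h=cv2.imread(f'pics/{n}.png').astype(int)[184:200,358:376]; s=np.clip(h[...,2]-h[...,0]-50,0,None)
    yy,xx=np.mgrid[184:200,358:376]; print(n,(s*xx).sum()/s.sum(),(s*yy).sum()/s.sum(),s.sum())
bot.dwell(.3);o=get_obs(); print(Fy(),o['grip_force'],o['time_s'])
```

```text
side0 366.41883116883116 191.80844155844156 308
s3f 366.4026548672566 192.53982300884957 226
-4.24997440344243 39.62162911891937 48.1
```

Run:
```python
from h import *
p=np.array(get_obs()['position'])
for d in(0.0005,0.001):
    bot.servo_line(p-RZ[:,1]*d,velocity=.02); bot.dwell(.4); f=Fy(); o=get_obs()
    print(d,f,(np.array(o['position'])-p)@RZ[:,1],o['grip_force'],o['time_s'])
    if f>-2.5: break
if -4<f<3.5: hand_in(); print('done')
```

```text
0.0005 -1.20938709811854 -0.000211881284013664 39.63255822658539 48.85
the job is handed in; nothing more can be done
done
```

I handed the job in at about 49 s: all three leaves are up against their stops, and the gripper is holding the slide knob in the notch at about 46 mm of travel, with the dish still in place.

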